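# Level the counter scale and hold the spirit level down

### The job

Lift the yellow cover plate off its pins on the counter scale and lay it flat on the counter beside the scale, and set the blue spirit level flat across the middle of the steel weighing deck, pointing left to right. Only then turn the red levelling knob until the deck is level and the white bubble sits centred between the black lines, let go of the knob, and press down on the black pad of the spirit level. Finish still pressing, lightly but steadily, with the bubble centred, and leave everything else on the counter where it stands.

Things in the scene. Friction and masses are not known exactly. Their poses are not given: they have to be found in the camera images.
- scale: Fixed counter scale, white chassis 190 x 200 mm. Origin on the counter under mid-deck; z up, x away from the robot, y left (turned by its yaw). On its right a grey adjuster housing, 150 (x) x 90 (y) mm, centre y = -190 mm, top 50 mm up. On it, at x = +-62 mm, two steel posts 18 mm thick reach 98 mm above the counter, each with a pin 8 mm thick and 10 mm high on top.
- deck: Steel weighing deck, 200 (x) x 220 (y) mm, mid-top 88 mm above the counter. It rocks about a pivot along the scale's x through its middle; at the start its right (-y) side is 0.7 to 1.5 degrees too low. Axes as the scale. Only the knob moves it; pressing does not.
- deck_top (a point): Middle of the deck's top face, where the spirit level belongs. Axes as the deck.
- cover: Loose yellow cover plate, 150 (x) x 60 (y) x 5 mm, about 0.15 kg, 11 mm holes at x = +-62 mm over the two pins; it rests on the posts (98 mm up) above the knob. Origin at the centre of its underside. A black grip bar on its middle, 50 mm along x, 16 mm thick along y, reaches 35 mm above the underside.
- adjuster_grip (a point): On the vertical axis of the red levelling knob, at the height to grip it, 87 mm above the counter. The knob stands on the housing under the cover: a 44 mm disc, its top 23 mm below this point, with a grip bar across it 42 mm long, 14 mm thick, ending 7 mm above this point.
- adjuster (a joint): Angle of the red knob in rad: 0 at the start (grip bar along the scale's x), growing clockwise seen from above, up to 2.4. Clockwise raises the deck's right (-y) side, 0.02 rad per rad. Stiff (0.06 N m), stays where left. About 0.6 to 1.3 rad is needed, different each time: go by the bubble.
- level: Loose spirit level, blue bar 160 (x) x 26 (y) x 36 mm, about 0.26 kg. Origin at the centre of its underside. On top: in the middle a black rubber pad 40 x 24 mm, 50 mm above the underside (press here); at x = +49 mm a yellow-green window 56 mm long, 44 mm up, with two black lines 20 mm apart and a white bubble 14 mm long; at -x an aluminium plate.
- bubble (a joint): Position of the bubble in m along the level's x, 0 when centred between the lines, +-0.018 at most. It floats to the higher end: 0.6 m per rad of slope (so 10 mm from the knob's 0.83 rad), and needs about 1.5 s to settle.
- shaker: Bystander: aluminium shaker with a handle, 66 mm wide, 93 mm high. Origin under its centre, as for all bystanders.
- sauce: Bystander: red sauce bottle, 56 mm wide, 170 mm high.
- tub: Bystander: green tub with white lid, 150 mm wide, 150 mm high.
- basket: Bystander: open red basket, 150 x 120 x 50 mm.
- dip_cup: Bystander: white bowl, 76 mm wide, 45 mm high.
- mug: Bystander: terracotta mug, 80 mm wide, 95 mm high.
Not all that is in view belongs to the job. There is more than one size of the cover; the one meant has the size given above. There is more than one size of the level; the job needs the middle-sized.

How it is judged:
On the way, in this order (a step that is already met when the one before it is completed fails the run):
1. the cover lies flat on the counter off the scale, and the spirit level lies across the middle of the deck, let go (in either order) (height (world z) of cover below 0.015 m and angle between cover's own z axis and vertical below 0.15 rad and horizontal distance between cover and adjuster_grip above 0.08 m and contact force between each of cover, level and the fingers below 0.2 N and x of level in the frame of deck_top between -0.045 and 0.045 m and y of level in the frame of deck_top between -0.045 and 0.045 m and z of level in the frame of deck_top below 0.004 m and angle between the x axis of level and the y axis of deck, either way round below 0.25 rad and contact force between level and deck above 0.8 N), for 0.2 s.
2. the knob has levelled the deck while the spirit level lay on it untouched (x of level in the frame of deck_top between -0.045 and 0.045 m and y of level in the frame of deck_top between -0.045 and 0.045 m and z of level in the frame of deck_top below 0.004 m and angle between the x axis of level and the y axis of deck, either way round below 0.25 rad and contact force between level and deck above 0.8 N and angle between deck's own z axis and vertical below 0.0065 rad and contact force between level and the fingers below 0.2 N and value of joint bubble between -0.003 and 0.003 m), for 0.2 s.
At the end, for the whole second after the job is handed in: Fingers press the spirit level onto the deck (6 to 40 N there) through the last second; bubble within 3 mm of centre, deck level within 0.0065 rad; level flat, within 45 mm of mid-deck, within 0.25 rad of left-to-right; cover flat on the counter, over 80 mm from the knob; knob and scale untouched (height (world z) of cover below 0.015 m and angle between cover's own z axis and vertical below 0.15 rad and horizontal distance between cover and adjuster_grip above 0.08 m and contact force between cover and the fingers below 0.2 N and x of level in the frame of deck_top between -0.045 and 0.045 m and y of level in the frame of deck_top between -0.045 and 0.045 m and z of level in the frame of deck_top below 0.004 m and angle between the x axis of level and the y axis of deck, either way round below 0.25 rad and contact force between level and deck between 0.8 and 40 N and angle between deck's own z axis and vertical below 0.0065 rad and value of joint bubble between -0.003 and 0.003 m and contact force between level and deck above 6 N and contact force between the fingers and level above 2 N and contact force between the fingers and scale below 0.2 N); the arm keeps its last pose, push and grip.
It fails at once if a bystander is pushed more than 40 mm or tipped (distance of any of shaker, sauce, tub, basket, dip_cup, mug from where it was at the start of the episode above 0.04 m or angle between any of shaker, sauce, tub, basket, dip_cup, mug's own z axis and vertical above 0.4 rad).
It also fails if it takes over 70 s, if anything falls off the work surface, if the arm or the gripper's body presses on something with over 40 N, if the wrist force passes 120 N, or if a joint passes its speed limit or range.

### The arm

A 6-joint arm with a two-finger parallel gripper is mounted at the origin on the work surface. World frame = base frame: x ahead of the robot, y to its left, z up, the work surface at z = 0. Lengths are in m, angles in rad, forces in N, time in s.
With the tool pointing down it reaches from about 0.35 to 0.875 m from the base axis. Payload 15.5 kg.
Tool frame: the origin (TCP) lies between the finger pads; the fingertips stand 11 mm ahead of it and the grasp point (between the pads) lies 8 mm behind it; z points along the fingers, x is the direction in which the jaws open and shut, and the axes are right-handed (so a half turn about z gives the same grasp; the last joint's range is limited). The gripper opens to 85 mm and grips with 20 to 120 N. Pads are 22 mm wide; open, the fingers measure 114 mm over their backs; the gripper's body (76 mm by 85 mm) begins 54 mm behind the grasp point. The pads swing forward as they close: fully open they stand 13 mm farther back than shut.
Start: joints at [1.044, 0.494, 1.345, -0, 1.302, -0.096], TCP at [0.262, 0.568, 0.242] pointing down, gripper open.
Joint ranges: [-2.91, 2.91], [-0.82, 2.16], [0.22, 2.67], [-1.22, 4.37], [0.12, 2.79], [-3.08, 3.08]. Speed limits (rad/s): [1.89, 1.89, 2.57, 3.01, 3.01, 3.01].

### API

Orientations are given as a unit quaternion [x, y, z, w].
In Python, from cell import sense, snapshot, close_job gives the robot as it stands.
- The arm moves only by the tool servo_tool, never from a script. Its argument "commands" is a list of rows, each a list of 7 numbers: the shift along the tool's x, y, z in units of 30 mm (1.0 is 30 mm), then the turn, a rotation vector about the tool's x, y, z in units of 6 degrees (1.0 is 6 degrees), then the opening, from -1 (shut) to 1 (fully open). A call has 1 to 8 rows; each row is the pose to reach, as a shift and turn from the pose measured when the call began, along the tool's axes at that moment; what a row does not reach only later rows make up. A row lasts 1/8 s, in which the tool goes at most 62.5 mm and 10.7 degrees, less where a joint would pass 70% of its speed; a pose out of reach is approached as far as the arm can. A call with a gripper value outside its range is refused whole. The fingers move at their own pace and stop on an object; the grip force is fixed at half the most. Time passes only in rows, so rows that repeat a pose let the fingers close. It gives the time, the measured TCP pose, the force and the opening at its end, in the units of the state.
- sense(): the state, without advancing time (a new reading comes with each control period).
- snapshot(name): name is "side" or "top"; returns a dict with "frame" (400x640x3 uint8, red, green, blue), "fovy" (degrees; the focal length in pixels is half the picture's height over the tangent of half this angle, whatever the lens; pixels are square), "cx", "cy" (the principal point, pixels), "R" (3x3) and "t" (3): a world point X has camera coordinates R X + t. Camera axes: x right, y down, z forward; pixel columns grow to the right and rows downward; lengths in m; the calibration is good to about 2 mm. A picture is of the moment at which its call begins. There is no depth.
- close_job(): hands the job in, once; it reports no verdict.
The state is a dict: "clock": time; "qpos": joint angles; "qd": joint speeds; "joint_efforts": joint torques, N m; "tcp_pos": TCP position; "eef_rot": TCP orientation; "ft_force": force on the tool from outside, world axes, zero at the start; "wrist_torque": the same for the moment, N m; "finger_gap": finger opening in m.
Only numpy, scipy, OpenCV 4.12 (cv2) and the standard library are available. Lean on these libraries where they do the work, as an engineer would, in place of code of your own. Each camera call takes 0.05 s, during which the arm holds its last target.

## Working session

There is one attempt and no reset: what is moved stays moved. The work goes in short steps, Python scripts to look and compute and a tool call to move; the robot and the scene stay as the last step left them, time stands still between calls to the robot, and variables do not carry over. Pictures are saved under pics/ and viewed, and the job is handed in when it is done.

Besides the shell and the picture viewer there is one more tool, called after "Request:" by a JSON object that holds its "op" and its "data", one argument or row to a line. servo_tool: Moves the arm, as the interface text tells. Its arguments: {"type":"object","properties":{"commands":{"type":"array"}},"required":["commands"]}

```bash
ls; mkdir -p pics; python3 - <<'E'
from cell import sense, snapshot
import cv2,json,pickle
s=sense(); print(s)
for n in("side","top"):
    d=snapshot(n); pickle.dump(d,open(f'{n}0.pkl','wb')); cv2.imwrite(f'pics/{n}0.png',d['frame'][:,:,::-1]); print(n,d['fovy'],d['cx'],d['cy'],d['R'],d['t'])
E
```

```text
pics
{'clock': 0.0, 'qpos': array([ 1.04349349e+00,  4.94207756e-01,  1.34613261e+00,  9.71307669e-06,
        1.30247907e+00, -9.55273077e-02]), 'qd': array([ 0.00032851,  0.00214001,  0.0004082 , -0.00037134, -0.00036618,
       -0.00198049]), 'joint_efforts': array([ 1.47617189e-03, -8.82156587e+01, -3.83872318e+01,  4.36763212e-04,
        9.77084128e-03, -2.06537294e-05]), 'tcp_pos': array([0.26139017, 0.56733987, 0.24168446]), 'eef_rot': array([ 8.42165617e-01,  5.39218598e-01, -5.47907865e-04,  2.75807493e-04]), 'ft_force': array([ 0.70346649,  1.06297807, -0.02416357]), 'wrist_torque': array([-0.04231057,  0.00439815,  0.02672316]), 'finger_gap': 0.08580559247065461}
side 55.99536010363294 315.53581055712385 195.00596396050202 [[ 0.99407692 -0.10637185 -0.02227343]
 [-0.07019668 -0.47199478 -0.87880223]
 [ 0.08296687  0.87516053 -0.47666607]] [-0.50237195  0.12065886  1.44582613]
top 48.51901993149494 317.0826164801373 204.7774163505968 [[-0.01333178 -0.99989785  0.00515355]
 [-0.97655404  0.0119127  -0.21494254]
 [ 0.21485919 -0.00789828 -0.9766131 ]] [-0.00171097  0.49892434  1.32246735]
```

View pics/side0.png

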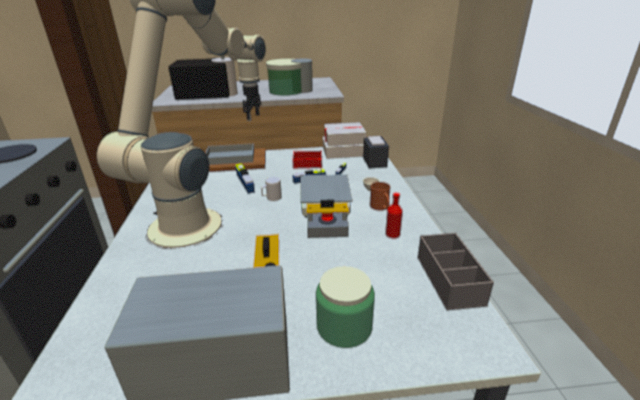

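View pics/top0.png

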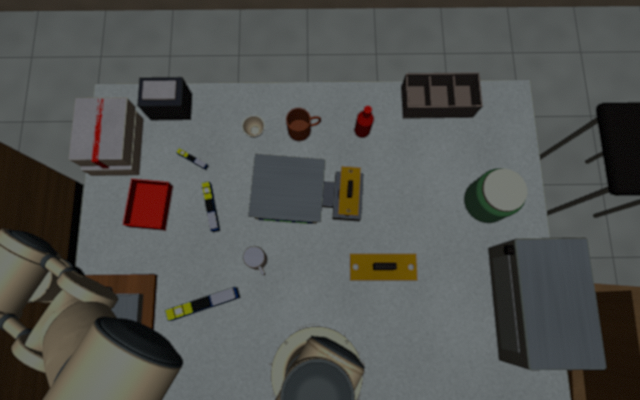

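```bash
cat > h.py <<'E'
import numpy as np, cv2, pickle
from cell import sense, snapshot
def ld(n): return pickle.load(open(n+'.pkl','rb'))
def take(n,tag):
    d=snapshot(n); pickle.dump(d,open(f'{n}{tag}.pkl','wb')); cv2.imwrite(f'pics/{n}{tag}.png',d['frame'][:,:,::-1]); return d
def K(d):
    f=200/np.tan(np.radians(d['fovy'])/2); return f
def proj(d,X):
    c=np.asarray(d['R'])@np.asarray(X,float)+d['t']; f=K(d); return d['cx']+f*c[0]/c[2], d['cy']+f*c[1]/c[2]
def ray(d,u,v,z):
    f=K(d); r=d['R'].T@np.array([(u-d['cx'])/f,(v-d['cy'])/f,1]); o=-d['R'].T@d['t']
    return o+r*(z-o[2])/r[2]
def crop(d,name,u0,u1,v0,v1,k):
    im=d['frame'][v0:v1,u0:u1,::-1]; im=cv2.resize(im,None,fx=k,fy=k,interpolation=cv2.INTER_CUBIC)
    im=cv2.convertScaleAbs(im,alpha=1.4)
    st=10 if k>3 else 20
    for u in range((u0+st-1)//st*st,u1,st): cv2.putText(im,str(u),(int((u-u0)*k),8),0,0.3,(255,0,255),1); cv2.line(im,(int((u-u0+.5)*k),10),(int((u-u0+.5)*k),16),(255,0,255),1)
    for v in range((v0+st-1)//st*st,v1,st): cv2.putText(im,str(v),(0,int((v-v0+.5)*k)+3),0,0.3,(255,0,255),1); cv2.line(im,(20,int((v-v0+.5)*k)),(26,int((v-v0+.5)*k)),(255,0,255),1)
    cv2.imwrite('pics/'+name,im)
E
python3 - <<'E'
from h import *
t=ld('top0'); s=ld('side0')
crop(t,'c1.png',150,290,140,240,5.6)
crop(t,'c2.png',240,370,140,230,6)
crop(s,'c3.png',220,390,140,250,4.6)
E
```

```text
(no output)
```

View pics/c1.png

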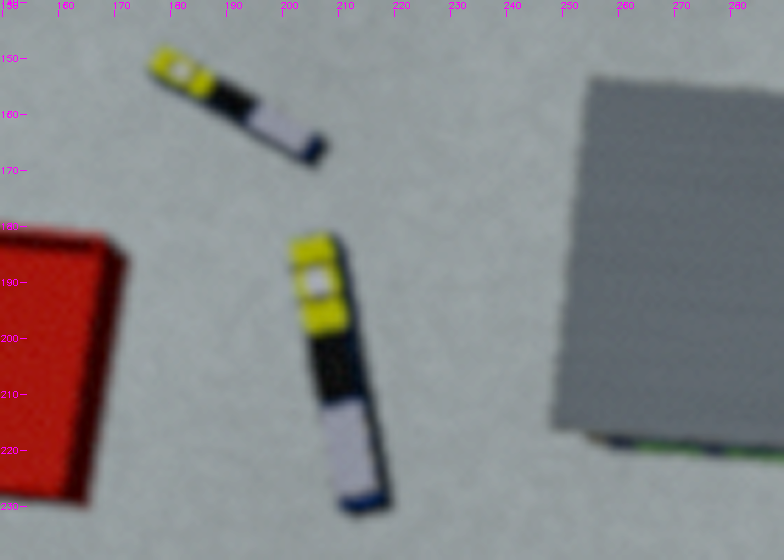

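View pics/c2.png

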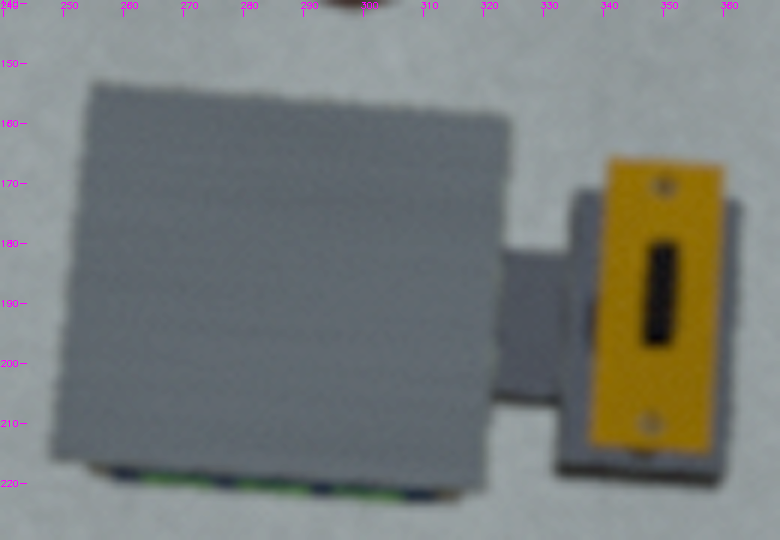

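View pics/c3.png

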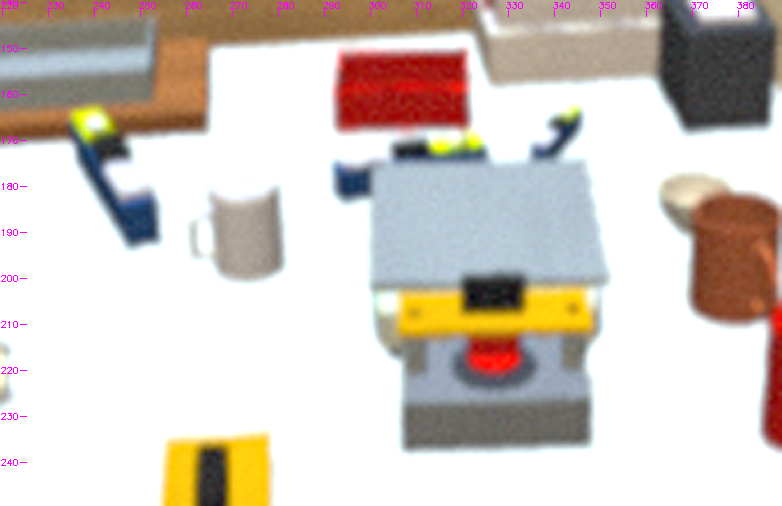

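```bash
cat > fit.py <<'E'
from h import *
from scipy.optimize import least_squares
t=ld('top0')
px=np.array([(254,153),(323.3,158.3),(319,221),(248,216),(340.5,165.5),(359.5,167),(357.5,215),(337,213.5)])
L=np.array([(.1,.11,.090),(.1,-.11,.086),(-.1,-.11,.086),(-.1,.11,.090)]+[(a,-.19+b,.103) for a,b in((.075,.03),(.075,-.03),(-.075,-.03),(-.075,.03))])
def f(p,full=False):
    x,y,w,k=p; c,s=np.cos(w),np.sin(w)
    R=[]
    for l,q in zip(L,px):
        u,v=proj(t,(x+c*l[0]-s*l[1],y+s*l[0]+c*l[1],l[2]))
        fl=K(t); a,b=(u-t['cx'])/fl,(v-t['cy'])/fl; r=1+k*(a*a+b*b)
        R+=[t['cx']+a*fl*r-q[0],t['cy']+b*fl*r-q[1]]
    return np.array(R)
r=least_squares(lambda p:f(np.append(p,0)),[.6,0,0]); print(r.x,f(np.append(r.x,0)).round(1).reshape(-1,2).tolist())
r=least_squares(f,[.6,0,0,0]); print(r.x,f(r.x).round(1).reshape(-1,2).tolist())
# level medium: top z ~.036 edges
for n,q,z in [('win end',(206,182.5),.044),('win far/near edge',(207,198.5),.044),('bubble',(205,189.5),.044),('pad near edge',(210,211),.05),('alu near end',(213.5,228.5),.036),('pad mid',(208.5,204.8),.05)]:
    print(n,ray(t,*q,z).round(4))
for q in ((178,153),(205,166)): print('small',ray(t,*q,.02).round(4))
for q in ((167,313),(238,293)): print('large',ray(t,*q,.04).round(4))
E
python3 fit.py
```

```text
[ 0.54910277  0.0858727  -0.08429406] [[-0.5, -0.1], [1.0, -0.1], [0.8, 0.5], [-1.3, 0.1], [-0.3, -0.1], [0.4, -0.3], [-0.2, -0.1], [0.2, -0.0]]
[ 0.54956964  0.08624625 -0.08490848 -0.39020097] [[0.2, 0.4], [0.9, -0.0], [0.7, 0.4], [-0.7, -0.2], [-0.5, -0.1], [-0.0, -0.1], [-0.5, -0.2], [0.0, -0.2]]
win end [0.5774 0.3415 0.044 ]
win far/near edge [0.5255 0.3363 0.044 ]
bubble [0.5546 0.3437 0.044 ]
pad near edge [0.4841 0.3239 0.05  ]
alu near end [0.4314 0.3143 0.036 ]
pad mid [0.5038 0.3293 0.05  ]
small [0.6847 0.4427 0.02  ]
small [0.6394 0.353  0.02  ]
large [0.1783 0.442  0.04  ]
large [0.2338 0.2327 0.04  ]
```

```bash
python3 - <<'E'
from h import *
t=ld('top0'); s=ld('side0')
g=cv2.cvtColor(t['frame'],7).astype(float)
def edge(p,lo): # subpixel max grad
    d=np.diff(cv2.GaussianBlur(p.reshape(-1,1),(1,5),1).ravel()); i=np.argmax(abs(d)); 
    if 0<i<len(d)-1:
        a,b,c=abs(d[i-1:i+2]); i=i+.5*(a-c)/(a-2*b+c)
    return lo+i+.5
us=[100,115,130,200,220,240,260,280,320,340,360,380,395,490,500,510,520]
v=np.array([edge(g[70:100,u],70) for u in us]); 
p=np.polyfit(us,v,1); print('table far',dict(zip(us,(v).round(1))),p)
# floor/wall line top
us=np.arange(20,630,40); v=np.array([edge(g[0:25,u],0) for u in us]); print(list(zip(us,v.round(1))))
# floor tile line ~ row 53
us=np.arange(10,520,30); v=np.array([edge(g[46:64,u],46) for u in us]); print(list(zip(us,v.round(1))))
# right table edge
vs=np.arange(90,235,12); u=np.array([edge(g[v,520:560],520) for v in vs]); print(list(zip(vs,u.round(1))))
g=cv2.cvtColor(s['frame'],7).astype(float)
us=np.arange(300,520,20); v=np.array([edge(g[360:400,u],360) for u in us]); print(list(zip(us,v.round(1))))
crop(t,'c4.png',60,640,0,110,1.35)
E
```

```text
table far {100: np.float64(83.5), 115: np.float64(83.6), 130: np.float64(83.4), 200: np.float64(82.7), 220: np.float64(82.4), 240: np.float64(82.3), 260: np.float64(82.3), 280: np.float64(81.9), 320: np.float64(81.6), 340: np.float64(81.4), 360: np.float64(81.4), 380: np.float64(81.2), 395: np.float64(80.8), 490: np.float64(79.8), 500: np.float64(80.0), 510: np.float64(79.8), 520: np.float64(79.7)} [-9.32182316e-03  8.45701680e+01]
[(np.int64(20), np.float64(10.8)), (np.int64(60), np.float64(10.6)), (np.int64(100), np.float64(10.0)), (np.int64(140), np.float64(9.8)), (np.int64(180), np.float64(9.6)), (np.int64(220), np.float64(9.1)), (np.int64(260), np.float64(8.7)), (np.int64(300), np.float64(8.6)), (np.int64(340), np.float64(8.1)), (np.int64(380), np.float64(7.8)), (np.int64(420), np.float64(7.5)), (np.int64(460), np.float64(7.1)), (np.int64(500), np.float64(6.7)), (np.int64(540), np.float64(6.5)), (np.int64(580), np.float64(6.1)), (np.int64(620), np.float64(5.8))]
[(np.int64(10), np.float64(58.5)), (np.int64(40), np.float64(58.3)), (np.int64(70), np.float64(55.1)), (np.int64(100),
[... 639 characters left out ...]
loat64(536.5)), (np.int64(150), np.float64(546.0)), (np.int64(162), np.float64(539.9)), (np.int64(174), np.float64(541.4)), (np.int64(186), np.float64(542.9)), (np.int64(198), np.float64(544.6)), (np.int64(210), np.float64(547.0)), (np.int64(222), np.float64(547.4)), (np.int64(234), np.float64(549.2))]
[(np.int64(300), np.float64(381.4)), (np.int64(320), np.float64(397.4)), (np.int64(340), np.float64(395.9)), (np.int64(360), np.float64(393.5)), (np.int64(380), np.float64(391.3)), (np.int64(400), np.float64(388.9)), (np.int64(420), np.float64(386.7)), (np.int64(440), np.float64(384.4)), (np.int64(460), np.float64(382.2)), (np.int64(480), np.float64(388.4)), (np.int64(500), np.float64(377.6))]
```

View pics/c4.png

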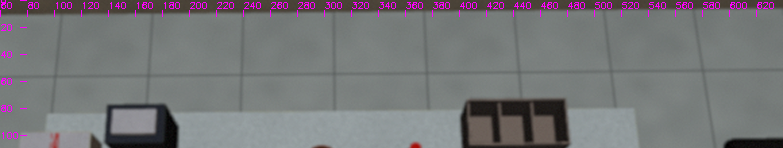

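```bash
python3 - <<'E'
from h import *
t=ld('top0');s=ld('side0')
w=ray(t,206.4,190.2,.044);p=ray(t,209.4,205.3,.05);a=ray(t,212.2,219.5,.037)
print(w,p,a, np.linalg.norm((w-p)[:2]))
d=(w-a)[:2];th=np.arctan2(d[1],d[0]);print('yaw',th,np.degrees(th))
c=p[:2]; e=np.array([np.cos(th),np.sin(th)]); c=(p[:2]+(w[:2]-.049*e))/2; print('centre',c)
def P(l): return np.array([c[0]+e[0]*l[0]-e[1]*l[1],c[1]+e[1]*l[0]+e[0]*l[1],l[2]])
for l in [(-.08,-.013,0),(-.08,-.013,.036),(-.08,.013,.036),(.08,-.013,.036),(.021,-.013,.044),(.077,-.013,.044),(0,0,.05)]:
    print(l,np.round(proj(t,P(l)),1),np.round(proj(s,P(l)),1))
for n,q,z in [('tubL',(466,200),.12),('tub',(500,192),.15),('sauce',(364,125),.1),('mug',(300,125),.095),('shaker',(254,257),.093),('bigcoverTL',(350,254),.005),('bc',(417,280),.005),('dip',(254,127),.045),('basket nr',(165,230),.05)]: print(n,ray(t,*q,z).round(3))
g=lambda l:np.array([.549+l[0]*.9965+.0842*l[1],.0859-.0842*l[0]+.9965*l[1],l[2]])
for l in [(.1,.11,.09),(.1,-.11,.086),(-.1,-.11,.086),(-.1,.11,.09),(.025,-.19,.133),(-.025,-.19,.133),(.075,-.22,.103),(-.075,-.22,.103)]: print(l,np.round(proj(s,g(l)),1))
E
```

```text
[0.55229562 0.33922764 0.044     ] [0.50221768 0.32648323 0.05      ] [0.45968405 0.3191366  0.037     ] 0.051674166259319095
yaw 0.21362849665914324 12.240011242293514
centre [0.50331358 0.32766126]
(-0.08, -0.013, 0) [221.1 231.4] [292.1 184.2]
(-0.08, -0.013, 0.036) [218.7 229.6] [291.7 177.2]
(-0.08, 0.013, 0.036) [210.4 231.4] [290.2 174.9]
(0.08, -0.013, 0.036) [209.7 181. ] [324.5 171.9]
(0.021, -0.013, 0.044) [212.4 198.1] [312.6 172.3]
(0.077, -0.013, 0.044) [209.3 181.3] [323.9 170.4]
(0, 0, 0.05) [209. 205.] [307.4 170.7]
tubL [ 0.494 -0.449  0.12 ]
tub [ 0.509 -0.539  0.15 ]
sauce [ 0.742 -0.158  0.1  ]
mug [0.746 0.042 0.095]
shaker [0.336 0.179 0.093]
bigcoverTL [ 0.35  -0.11   0.005]
bc [ 0.267 -0.315  0.005]
dip [0.762 0.193 0.045]
basket nr [0.426 0.46  0.05 ]
(0.1, 0.11, 0.09) [345.6 173.4]
(0.1, -0.11, 0.086) [351. 199.]
(-0.1, -0.11, 0.086) [298.4 200.6]
(-0.1, 0.11, 0.09) [299.2 174.8]
(0.025, -0.19, 0.133) [332.6 199.1]
(-0.025, -0.19, 0.133) [318.5 199.5]
(0.075, -0.22, 0.103) [347.3 210.2]
(-0.075, -0.22, 0.103) [304.7 211.5]
```

```bash
cat > go.py <<'E'
import sys
from h import *
from scipy.spatial.transform import Rotation as Ro
s=sense()
x,y,z,phi=map(float,sys.argv[1:5])
R0=Ro.from_quat(s['eef_rot']); f=np.radians(phi)
T=np.array([[np.cos(f),np.sin(f),0],[np.sin(f),-np.cos(f),0],[0,0,-1]])
rv=(R0.inv()*Ro.from_matrix(T)).as_rotvec()
d=R0.inv().apply(np.array([x,y,z])-s['tcp_pos'])
a=R0.as_matrix()[:,0]
print('clock',round(s['clock'],2),'tcp',s['tcp_pos'].round(4),'phi',np.degrees(np.arctan2(a[1],a[0])).round(2),'gap',round(s['finger_gap'],4),'F',s['ft_force'].round(1),'q6',s['qpos'][5].round(2))
print('units',(d/.03).round(3),(np.degrees(rv)/6).round(2))
E
python3 go.py .503 .3277 .15 -77.8
```

```text
clock 0.1 tcp [0.2614 0.5673 0.2417] phi 65.26 gap 0.0856 F [ 0.3 -0.1  0.1] q6 -0.1
units [-3.881 10.657  3.062] [1.000e-02 1.000e-02 2.384e+01]
```

Request:
{"op": "servo_tool", "data": {
  "commands": [
    [-3.88,10.66,1,0,0,23.84,1],
    [-3.88,10.66,2,0,0,23.84,1],
    [-3.88,10.66,3.06,0,0,23.84,1],
    [-3.88,10.66,3.06,0,0,23.84,1],
    [-3.88,10.66,3.06,0,0,23.84,1],
    [-3.88,10.66,3.06,0,0,23.84,1],
    [-3.88,10.66,3.06,0,0,23.84,1],
    [-3.88,10.66,3.06,0,0,23.84,1]
  ]
}}

```text
clock: 1.1
tcp_pos: [0.5033, 0.327, 0.1495]
eef_rot: [0.983, -0.183, -0.0, 0.001]
ft_force: [-0.1, -0.4, 0.1]
finger_gap: 0.0854
```

```bash
python3 go.py .503 .3277 .1 -77.8
```

```text
clock 1.1 tcp [0.5033 0.327  0.1495] phi -21.11 gap 0.0854 F [-0.1 -0.4  0.1] q6 0.85
units [-0.017 -0.022  1.648] [ 0.02 -0.    9.45]
```

Request:
{"op": "servo_tool", "data": {
  "commands": [
    [0,-0.02,0,0,0,9.45,1],
    [0,-0.02,0.5,0,0,9.45,1],
    [0,-0.02,1,0,0,9.45,1],
    [0,-0.02,1,0,0,9.45,1],
    [0,-0.02,1,0,0,9.45,1],
    [0,-0.02,1,0,0,9.45,1],
    [0,-0.02,1,0,0,9.45,1]
  ]
}}

```text
clock: 1.98
tcp_pos: [0.5033, 0.3275, 0.1192]
eef_rot: [0.778, -0.628, -0.0, 0.001]
ft_force: [0.1, -0.6, -0.1]
finger_gap: 0.0857
```

```bash
python3 go.py .503 .3277 .024 -77.8;  python3 - <<'E'
from h import *
t=take('top','1');s=take('side','1')
crop(t,'d1.png',150,290,140,240,5.6)
crop(s,'d2.png',240,380,120,220,5.6)
E
```

```text
clock 1.98 tcp [0.5033 0.3275 0.1192] phi -77.78 gap 0.0857 F [ 0.1 -0.6 -0.1] q6 1.84
units [-0.014  0.004  3.174] [ 0.02 -0.01  0.  ]
```

View pics/d1.png

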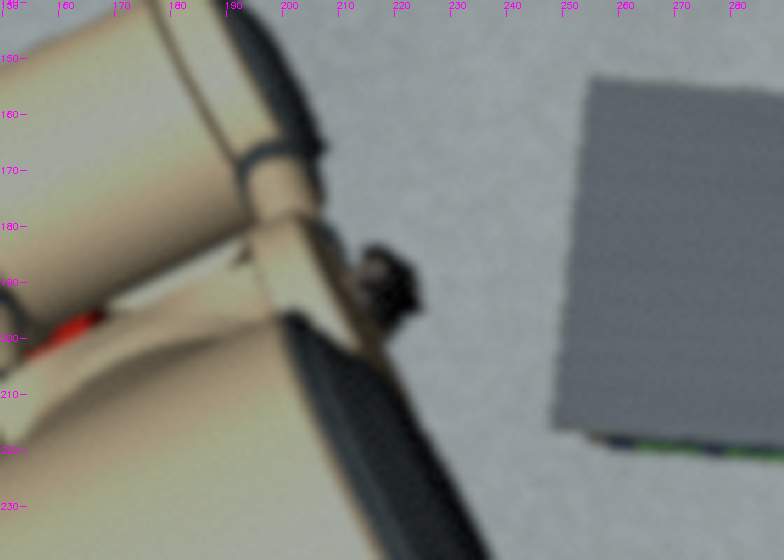

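View pics/d2.png

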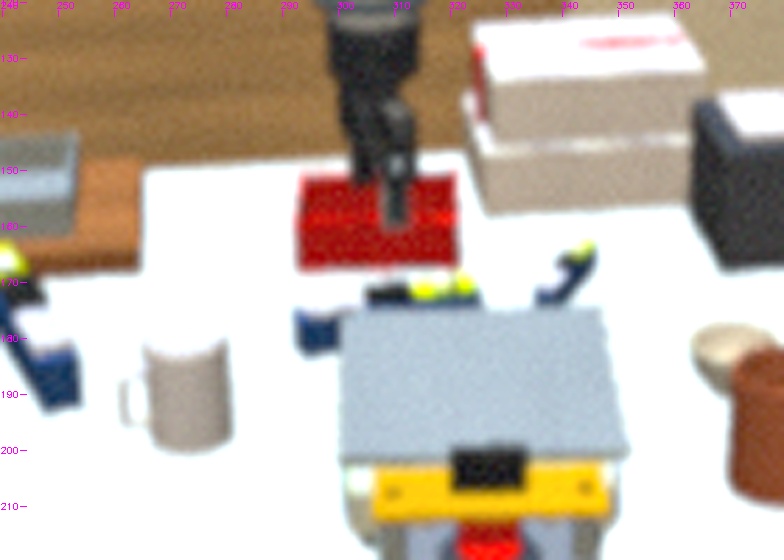

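Request:
{"op": "servo_tool", "data": {
  "commands": [
    [0,0,1.5,0,0,0,1],
    [0,0,2.6,0,0,0,1],
    [0,0,3.15,0,0,0,1],
    [0,0,3.15,0,0,0,1],
    [0,0,3.15,0,0,0,-1],
    [0,0,3.15,0,0,0,-1],
    [0,0,3.15,0,0,0,-1],
    [0,0,3.15,0,0,0,-1]
  ]
}}

```text
clock: 3.08
tcp_pos: [0.5036, 0.3275, 0.0256]
eef_rot: [0.779, -0.627, 0.0, 0.001]
ft_force: [-1.5, -2.0, 10.3]
finger_gap: 0.0249
```

```bash
python3 go.py .503 .3277 .024 -77.8
```

```text
clock 3.08 tcp [0.5036 0.3275 0.0256] phi -77.7 gap 0.0249 F [-1.5 -2.  10.3] q6 1.83
units [-0.011  0.017  0.054] [ 0.01 -0.01  0.02]
```

Request:
{"op": "servo_tool", "data": {
  "commands": [
    [0,0,-1,0,0,0,-1],
    [0,0,-3,0,0,0,-1],
    [0,0,-5,0,0,0,-1],
    [0,0,-5.5,0,0,0,-1],
    [0,0,-5.5,0,0,0,-1]
  ]
}}

```text
clock: 3.7
tcp_pos: [0.5038, 0.3277, 0.1911]
eef_rot: [0.779, -0.627, 0.0, -0.0]
ft_force: [0.5, -0.7, -3.9]
finger_gap: 0.0248
```

```bash
python3 go.py .549 .0859 .19 -4.7;  python3 - <<'E'
from h import *
s=take('side','2')
crop(s,'d3.png',240,380,90,220,4.5)
E
```

```text
clock 3.7 tcp [0.5038 0.3277 0.1911] phi -77.7 gap 0.0248 F [ 0.5 -0.7 -3.9] q6 1.83
units [8.196 0.243 0.039] [-0.000e+00 -1.000e-02 -1.217e+01]
```

View pics/d3.png

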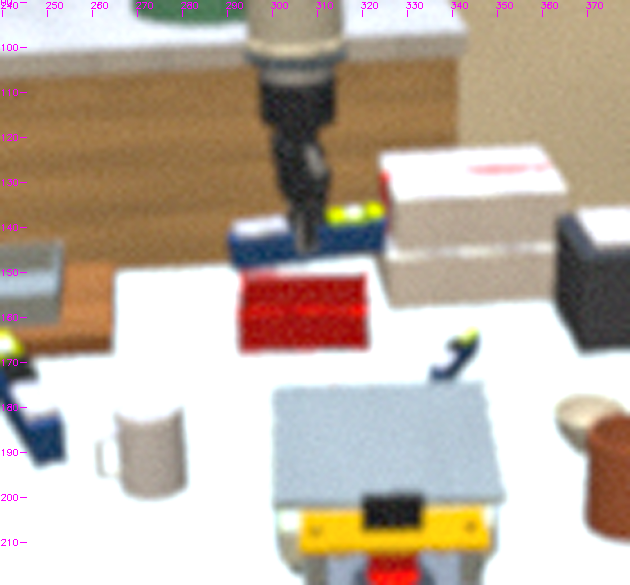

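Request:
{"op": "servo_tool", "data": {
  "commands": [
    [1.5,0.1,0,0,0,-1.5,-1],
    [3,0.15,0,0,0,-3.2,-1],
    [4.5,0.2,0,0,0,-5,-1],
    [6,0.24,0,0,0,-6.8,-1],
    [7.2,0.24,0,0,0,-8.5,-1],
    [8.2,0.24,0,0,0,-10.2,-1],
    [8.2,0.24,0,0,0,-12.17,-1],
    [8.2,0.24,0,0,0,-12.17,-1]
  ]
}}

```text
clock: 4.75
tcp_pos: [0.5475, 0.0851, 0.188]
eef_rot: [0.999, -0.041, -0.002, 0.001]
ft_force: [0.2, -0.4, -1.9]
finger_gap: 0.0248
```

```bash
python3 go.py .549 .0859 .1165 -4.7
```

```text
clock 4.75 tcp [0.5475 0.0851 0.188 ] phi -4.73 gap 0.0248 F [ 0.2 -0.4 -1.9] q6 0.13
units [ 0.058 -0.035  2.383] [ 0.02  0.04 -0.  ]
```

Request:
{"op": "servo_tool", "data": {
  "commands": [
    [0.06,-0.03,1,0,0,0,-1],
    [0.06,-0.03,1.8,0,0,0,-1],
    [0.06,-0.03,2.2,0,0,0,-1],
    [0.06,-0.03,2.41,0,0,0,-1],
    [0.06,-0.03,2.41,0,0,0,-1],
    [0.06,-0.03,2.41,0,0,0,-1]
  ]
}}

```text
clock: 5.5
tcp_pos: [0.5494, 0.0858, 0.1163]
eef_rot: [0.999, -0.041, -0.002, 0.001]
ft_force: [0.7, -0.7, -1.8]
finger_gap: 0.0246
```

```bash
python3 go.py .549 .0859 .1155 -4.7; python3 - <<'E'
from h import *
s=take('side','3')
crop(s,'d4.png',270,390,110,230,5)
E
```

```text
clock 5.5 tcp [0.5494 0.0858 0.1163] phi -4.74 gap 0.0246 F [ 0.7 -0.7 -1.8] q6 0.13
units [-0.014 -0.002  0.027] [ 0.02  0.03 -0.01]
```

View pics/d4.png

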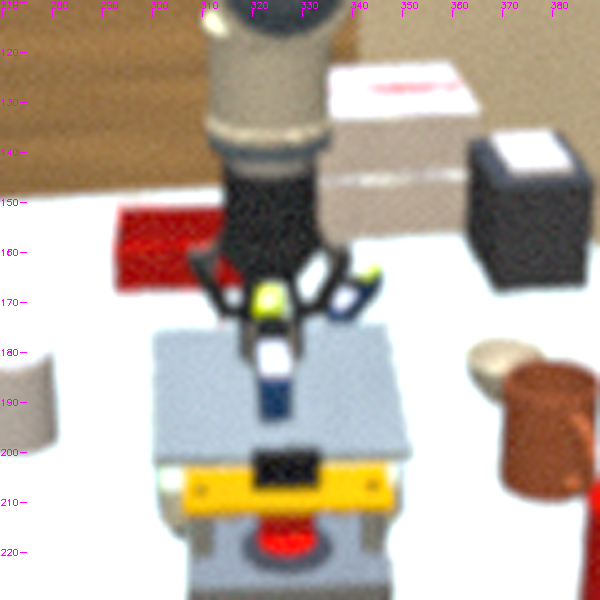

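Request:
{"op": "servo_tool", "data": {
  "commands": [
    [0,0,0.06,0,0,0,-1],
    [0,0,0.06,0,0,0,0.2],
    [0,0,0.06,0,0,0,0.2],
    [0,0,0.06,0,0,0,0.2],
    [0,0,-0.5,0,0,0,0.2],
    [0,0,-1.5,0,0,0,0.2],
    [0,0,-2.8,0,0,0,0.5],
    [0,0,-3,0,0,0,1]
  ]
}}

```text
clock: 6.55
tcp_pos: [0.551, 0.086, 0.2087]
eef_rot: [0.999, -0.041, 0.0, 0.001]
ft_force: [-0.9, -0.1, -0.1]
finger_gap: 0.0801
```

```bash
python3 go.py .533 -.1035 .18 85.2
```

```text
clock 6.55 tcp [0.551  0.086  0.2087] phi -4.74 gap 0.0801 F [-0.9 -0.1 -0.1] q6 0.13
units [-0.076  6.344  0.966] [ 1.000e-02  1.000e-02 -1.499e+01]
```

Request:
{"op": "servo_tool", "data": {
  "commands": [
    [0,1.5,0,0,0,-1.7,1],
    [0,3,0,0,0,-3.4,1],
    [0,4.5,0,0,0,-5.1,1],
    [-0.08,6,0,0,0,-6.8,1],
    [-0.08,6.34,0.5,0,0,-8.5,1],
    [-0.08,6.34,0.97,0,0,-10.2,1],
    [-0.08,6.34,0.97,0,0,-11.9,1],
    [-0.08,6.34,0.97,0,0,-13.6,1]
  ]
}}

```text
clock: 7.55
tcp_pos: [0.5324, -0.1033, 0.1789]
eef_rot: [0.782, 0.624, -0.001, 0.0]
ft_force: [0.5, -0.4, -0.1]
finger_gap: 0.0856
```

```bash
python3 go.py .533 -.1035 .16 85.2; python3 - <<'E'
from h import *
t=take('top','4')
crop(t,'d5.png',230,380,130,240,5)
E
```

```text
clock 7.55 tcp [ 0.5324 -0.1033  0.1789] phi 77.19 gap 0.0856 F [ 0.5 -0.4 -0.1] q6 -1.65
units [-0.001  0.022  0.631] [-0.01  0.01 -1.34]
```

View pics/d5.png

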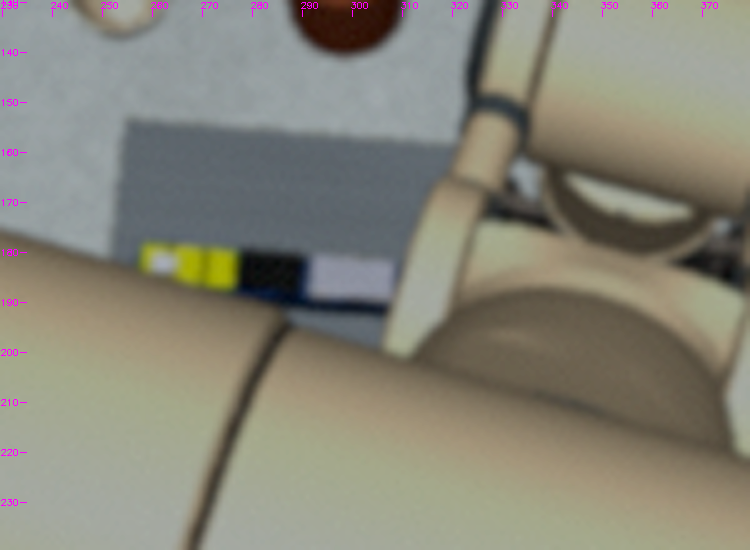

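Request:
{"op": "servo_tool", "data": {
  "commands": [
    [0,0.02,0,0,0,-1.34,1],
    [0,0.02,1,0,0,-1.34,1],
    [0,0.02,1.8,0,0,-1.34,1],
    [0,0.02,2.03,0,0,-1.34,1],
    [0,0.02,2.03,0,0,-1.34,-1],
    [0,0.02,2.03,0,0,-1.34,-1],
    [0,0.02,2.03,0,0,-1.34,-1],
    [0,0.02,2.03,0,0,-1.34,-1]
  ]
}}

```text
clock: 8.6
tcp_pos: [0.5333, -0.1036, 0.1187]
eef_rot: [0.733, 0.681, -0.0, 0.001]
ft_force: [-2.4, 1.1, 11.5]
finger_gap: 0.0149
```

```bash
python3 go.py .533 -.1035 .18 85.2
```

```text
clock 8.6 tcp [ 0.5333 -0.1036  0.1187] phi 85.79 gap 0.0149 F [-2.4  1.1 11.5] q6 -1.8
units [-1.000e-03 -8.000e-03 -2.043e+00] [0.   0.01 0.1 ]
```

Request:
{"op": "servo_tool", "data": {
  "commands": [
    [0,0,-0.4,0,0,0,-1],
    [0,0,-0.9,0,0,0,-1],
    [0,0,-1.6,0,0,0,-1],
    [0,0,-2.3,0,0,0,-1],
    [0,0,-2.3,0,0,0,-1]
  ]
}}

```text
clock: 9.22
tcp_pos: [0.5341, -0.1037, 0.1898]
eef_rot: [0.733, 0.681, 0.001, 0.002]
ft_force: [-0.5, -0.7, -0.7]
finger_gap: 0.015
```

```bash
python3 go.py .522 -.243 .185 85.2; python3 - <<'E'
from h import *
s=take('side','5')
crop(s,'d6.png',260,400,120,250,4.5)
E
```

```text
clock 9.22 tcp [ 0.5341 -0.1037  0.1898] phi 85.79 gap 0.015 F [-0.5 -0.7 -0.7] q6 -1.8
units [-4.661 -0.063  0.169] [0.04 0.02 0.1 ]
```

View pics/d6.png

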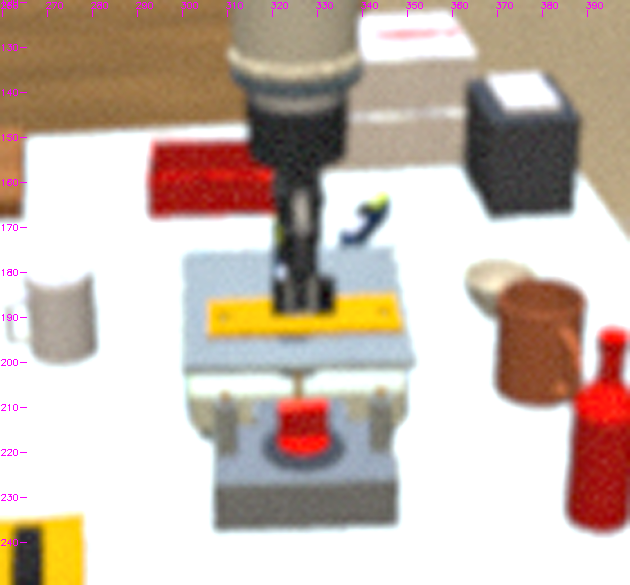

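Request:
{"op": "servo_tool", "data": {
  "commands": [
    [-1.3,0,0,0,0,0,-1],
    [-2.6,0,0,0,0,0,-1],
    [-3.9,0,0,0,0,0.1,-1],
    [-5.2,-0.05,0.5,0,0,0.1,-1],
    [-5.2,-0.05,1.5,0,0,0.1,-1],
    [-5.2,-0.05,2.8,0,0,0.1,-1],
    [-5.2,-0.05,4,0,0,0.1,-1],
    [-5.2,-0.05,4,0,0,0.1,-1]
  ]
}}

```text
clock: 10.28
tcp_pos: [0.5191, -0.2581, 0.0663]
eef_rot: [0.736, 0.677, -0.001, -0.001]
ft_force: [-0.3, 0.9, 0.5]
finger_gap: 0.015
```

```bash
python3 go.py .522 -.26 .0225 85.2; python3 - <<'E'
from h import *
s=take('side','6')
crop(s,'d7.png',260,400,140,270,4.5)
E
```

```text
clock 10.28 tcp [ 0.5191 -0.2581  0.0663] phi 85.18 gap 0.015 F [-0.3  0.9  0.5] q6 -2.05
units [-0.055  0.107  1.46 ] [-0.03 -0.01 -0.  ]
```

View pics/d7.png

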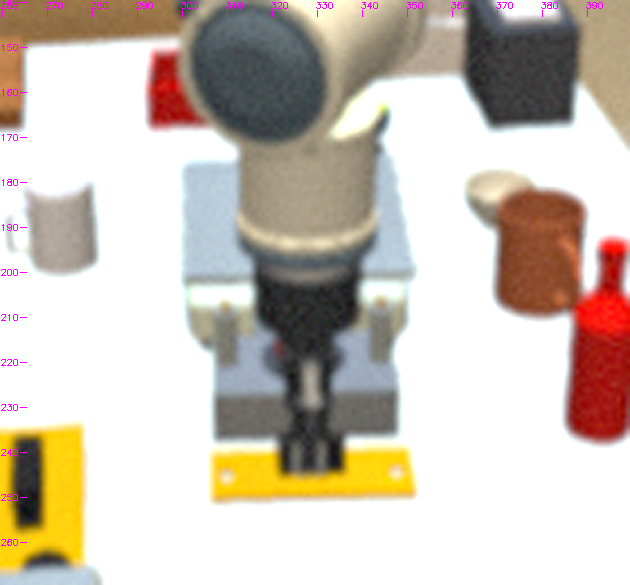

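Flat and clear of everything; lower the cover (offset about 20.7 mm) and release.

Request:
{"op": "servo_tool", "data": {
  "commands": [
    [0,0.1,0.8,0,0,0,-1],
    [0,0.1,1.3,0,0,0,-1],
    [0,0.1,1.49,0,0,0,-1],
    [0,0.1,1.5,0,0,0,-1],
    [0,0.1,1.5,0,0,0,-1]
  ]
}}

```text
clock: 10.95
tcp_pos: [0.5234, -0.2592, 0.0238]
eef_rot: [0.736, 0.677, -0.0, 0.0]
ft_force: [0.3, -0.7, -1.0]
finger_gap: 0.0149
```

```bash
python3 go.py .522 -.26 .0205 85.2
```

```text
clock 10.95 tcp [ 0.5234 -0.2592  0.0238] phi 85.19 gap 0.0149 F [ 0.3 -0.7 -1. ] q6 -2.05
units [-0.03  -0.043  0.11 ] [ 0.    0.01 -0.  ]
```

Request:
{"op": "servo_tool", "data": {
  "commands": [
    [0,0,0.1,0,0,0,-1],
    [0,0,0.1,0,0,0,-1],
    [0,0,0.1,0,0,0,0.2],
    [0,0,0.1,0,0,0,0.2],
    [0,0,0,0,0,0,0.2],
    [0,0,-1,0,0,0,0.2],
    [0,0,-2.5,0,0,0,0.2],
    [0,0,-4.5,0,0,0,0.2]
  ]
}}

```text
clock: 11.95
tcp_pos: [0.5227, -0.2587, 0.1596]
eef_rot: [0.736, 0.677, -0.0, -0.001]
ft_force: [1.1, -0.5, 0.0]
finger_gap: 0.0513
```

```bash
python3 go.py .533 -.1035 .15 85.2; python3 - <<'E'
from h import *
s=take('side','7');t=take('top','7')
a=s['frame'][130:270,250:410,::-1];b=t['frame'][130:270,240:440,::-1]
crop(s,'d8.png',250,410,130,270,4.2);crop(t,'d9.png',240,440,130,250,4)
E
```

```text
clock 11.95 tcp [ 0.5227 -0.2587  0.1596] phi 85.19 gap 0.0513 F [ 1.1 -0.5  0. ] q6 -2.05
units [ 5.184 -0.09   0.321] [-0.02 -0.   -0.  ]
```

View pics/d8.png

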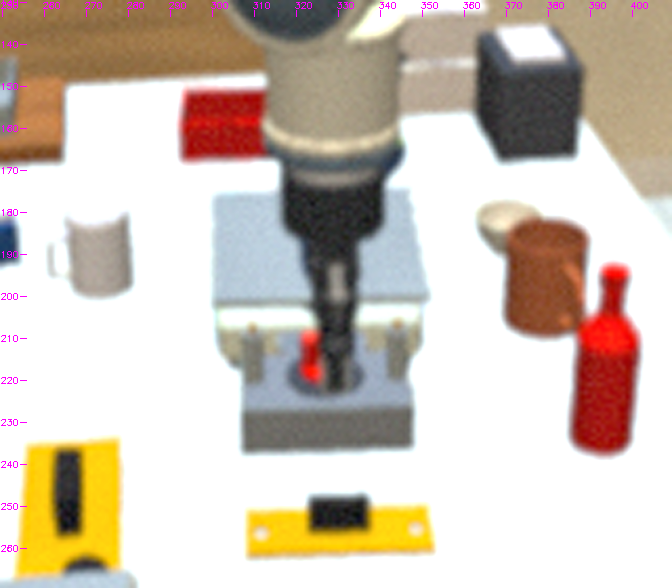

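View pics/d9.png

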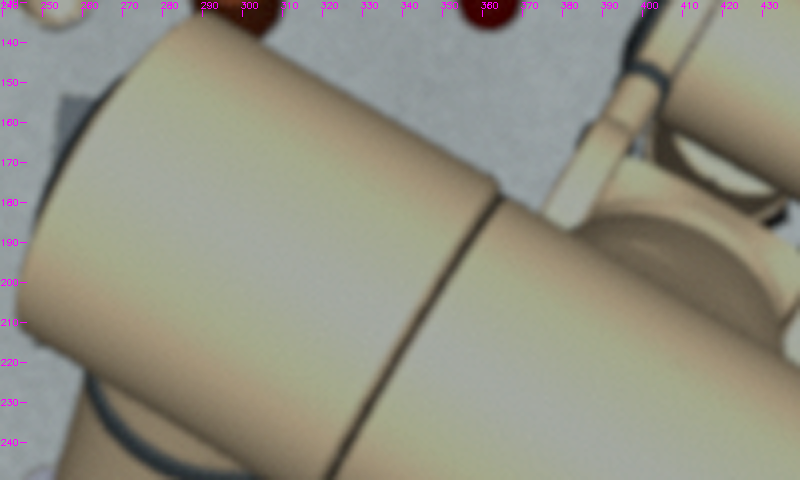

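```bash
python3 -c "
from h import *
s=ld('side0')
for z in(.094,.064): print(proj(s,(.533,-.1035,z)))"
```

```text
(np.float64(325.64023277255023), np.float64(208.74852882701887))
(np.float64(325.7183013420635), np.float64(215.84965502319145))
```

Request:
{"op": "servo_tool", "data": {
  "commands": [
    [1.7,-0.04,0,0,0,0,0.2],
    [3.4,-0.08,0,0,0,0,0.2],
    [5.18,-0.09,0.2,0,0,0,0.2],
    [5.18,-0.09,0.32,0,0,0,0.2],
    [5.18,-0.09,0.32,0,0,0,0.2]
  ]
}}

```text
clock: 12.68
tcp_pos: [0.5362, -0.1056, 0.1544]
eef_rot: [0.736, 0.677, 0.001, 0.005]
ft_force: [0.2, -1.2, 0.4]
finger_gap: 0.0515
```

```bash
python3 go.py .533 -.1035 .083 85.2; python3 - <<'E'
from h import *
s=take('side','8');t=take('top','8')
crop(s,'e1.png',280,370,150,240,6);crop(t,'e2.png',230,380,130,240,5)
E
```

```text
clock 12.68 tcp [ 0.5362 -0.1056  0.1544] phi 85.23 gap 0.0515 F [ 0.2 -1.2  0.4] q6 -1.79
units [ 0.073 -0.131  2.379] [0.08 0.05 0.01]
```

View pics/e1.png

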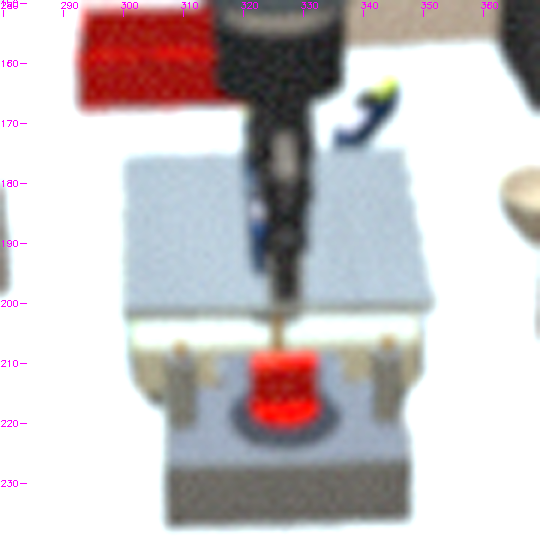

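View pics/e2.png

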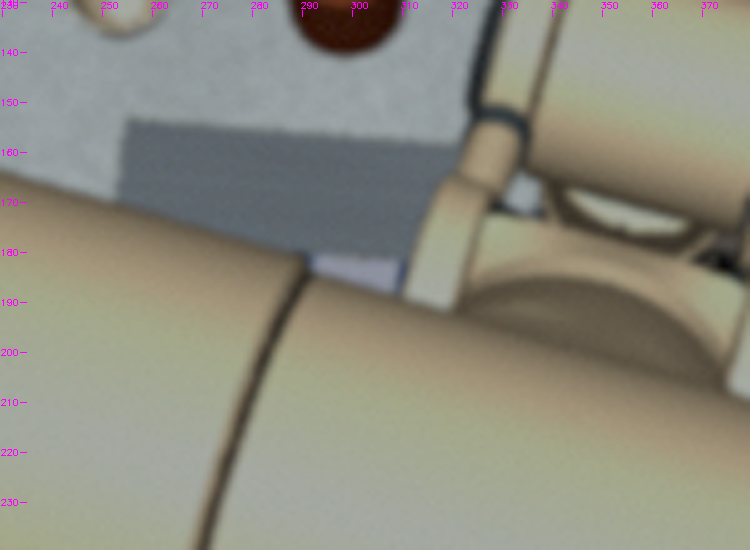

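```bash
python3 - <<'E'
from h import *
t=ld('top4')
crop(t,'e3.png',250,320,170,200,11)
g=lambda l:np.array([.549+l[0]*.9965+.0842*l[1],.0859-.0842*l[0]+.9965*l[1],l[2]])
print('centre',proj(t,g((0,.049,.133))),'bub18',proj(t,g((0,.067,.133))), 'pad',proj(t,g((0,0,.138))),'winL',proj(t,g((0,.077,.133))),'winR',proj(t,g((0,.021,.133))))
for v in range(177,189): print(v,t['frame'][v,254:282,2].tolist())
E
```

```text
centre (np.float64(268.61318314817237), np.float64(181.67453796693118)) bub18 (np.float64(262.5397857940863), np.float64(181.2489462689536)) pad (np.float64(285.0442569094442), np.float64(182.38610678945471)) winL (np.float64(259.1664128769765), np.float64(181.01255806248489)) winR (np.float64(278.06408055461), np.float64(182.33680707927752))
177 [78, 78, 77, 77, 76, 75, 74, 75, 75, 75, 76, 76, 79, 79, 80, 80, 79, 80, 80, 78, 81, 79, 79, 79, 79, 79, 79, 80]
178 [77, 77, 77, 74, 65, 58, 54, 58, 59, 60, 60, 66, 70, 72, 72, 73, 73, 73, 74, 74, 75, 76, 76, 76, 75, 76, 74, 75]
179 [79, 79, 77, 70, 53, 38, 42, 51, 49, 45, 40, 42, 47, 50, 51, 53, 51, 52, 54, 57, 58, 59, 63, 63, 59, 58, 57, 62]
180 [78, 78, 76, 65, 44, 36, 58, 79, 81, 73, 60, 44, 26, 21, 23, 23, 25, 25, 26, 31, 33, 35, 40, 40, 36, 33, 34, 38]
181 [74, 75, 71, 58, 37, 41, 81, 108, 113, 109, 93, 66, 29, 8, 2, 8, 3, 3, 0, 9, 5, 13, 18, 16, 17, 15, 15, 14]
182 [63, 65, 62, 48, 32, 47, 90, 120, 128, 123, 107, 75, 34, 5, 1, 2, 0, 1, 4, 0, 3, 0, 5, 6, 11, 10, 14, 10]
183 [53, 54, 52, 43, 33, 49, 87, 112, 121, 116, 98, 64, 27, 2, 3, 6, 4, 1, 4, 5, 3, 1, 0, 8, 9, 10, 11, 7]
184 [53, 52, 52, 47, 42, 50, 67, 85, 89, 87, 71, 43, 19, 6, 1, 0, 3, 3, 2, 4, 2, 3, 2, 6, 11, 9, 10, 12]
185 [58, 57, 54, 54, 52, 52, 55, 56, 58, 53, 45, 31, 20, 18, 10, 10, 5, 1, 0, 1, 3, 4, 10, 13, 11, 9, 12, 8]
186 [63, 62, 60, 59, 58, 56, 55, 52, 50, 48, 45, 40, 38, 35, 28, 23, 18, 11, 8, 10, 10, 10, 16, 19, 13, 11, 9, 11]
187 [67, 65, 64, 63, 61, 60, 60, 57, 56, 55, 54, 51, 50, 48, 44, 39, 34, 31, 24, 23, 20, 21, 27, 26, 24, 19, 20, 21]
188 [69, 68, 67, 66, 66, 63, 64, 62, 61, 61, 58, 58, 57, 56, 53, 49, 49, 46, 42, 38, 38, 36, 35, 38, 37, 36, 33, 35]
```

View pics/e3.png

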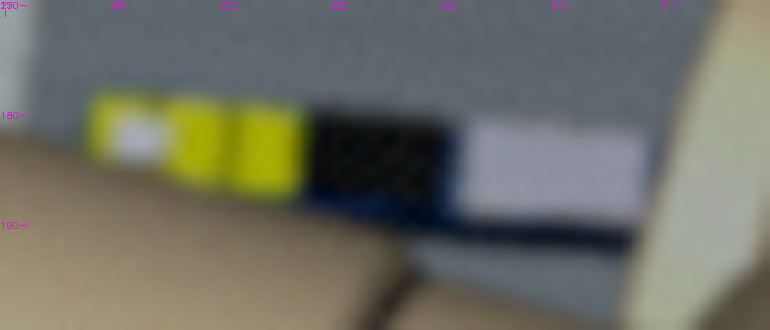

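Request:
{"op": "servo_tool", "data": {
  "commands": [
    [0.07,-0.13,0.8,0.08,0.05,0,0.2],
    [0.07,-0.13,1.6,0.08,0.05,0,0.2],
    [0.07,-0.13,2.2,0.08,0.05,0,0.2],
    [0.07,-0.13,2.38,0.08,0.05,0,0.2],
    [0.07,-0.13,2.38,0.08,0.05,0,0.2],
    [0.07,-0.13,2.38,0.08,0.05,0,-1],
    [0.07,-0.13,2.38,0.08,0.05,0,-1],
    [0.07,-0.13,2.38,0.08,0.05,0,-1]
  ]
}}

```text
clock: 13.78
tcp_pos: [0.5335, -0.1053, 0.084]
eef_rot: [0.736, 0.677, 0.0, 0.001]
ft_force: [-4.2, -7.6, 8.6]
finger_gap: 0.0128
```

```bash
python3 go.py .533 -.1035 .083 16.4; python3 - <<'E'
from h import *
s=take('side','9')
crop(s,'e4.png',280,370,150,240,6)
E
```

```text
clock 13.78 tcp [ 0.5335 -0.1053  0.084 ] phi 85.16 gap 0.0128 F [-4.2 -7.6  8.6] q6 -1.79
units [ 0.057 -0.022  0.034] [ 0.02  0.   11.46]
```

View pics/e4.png

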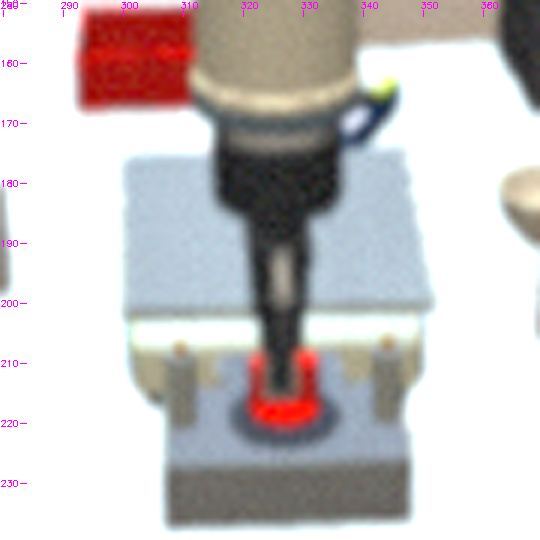

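Request:
{"op": "servo_tool", "data": {
  "commands": [
    [0,0,0,0,0,1.5,-1],
    [0,0,0,0,0,3,-1],
    [0,0,0,0,0,4.5,-1],
    [0,0,0,0,0,6,-1],
    [0,0,0,0,0,7.5,-1],
    [0,0,0,0,0,9,-1],
    [0,0,0,0,0,10.5,-1],
    [0,0,0,0,0,11.5,-1]
  ]
}}

```text
clock: 14.82
tcp_pos: [0.5352, -0.1036, 0.0842]
eef_rot: [0.99, 0.138, 0.002, -0.0]
ft_force: [15.2, 22.4, -12.6]
finger_gap: 0.013
```

Request:
{"op": "servo_tool", "data": {
  "commands": [
    [0,0,0,0,0,0,-1]
  ]
}}

```text
clock: 14.95
tcp_pos: [0.5355, -0.1031, 0.0842]
eef_rot: [0.99, 0.138, 0.003, -0.0]
ft_force: [-2.0, -6.9, -6.8]
finger_gap: 0.0127
```

```bash
python3 go.py .5335 -.1053 .083 16.4; python3 - <<'E'
from h import *
s=take('side','10');t=take('top','10')
crop(s,'e5.png',280,370,150,240,6);crop(t,'e6.png',230,380,130,240,5)
E
```

```text
clock 14.95 tcp [ 0.5355 -0.1031  0.0842] phi 15.81 gap 0.0127 F [-2.  -6.9 -6.8] q6 -0.58
units [-0.086  0.054  0.039] [ 0.   -0.05 -0.1 ]
```

View pics/e5.png

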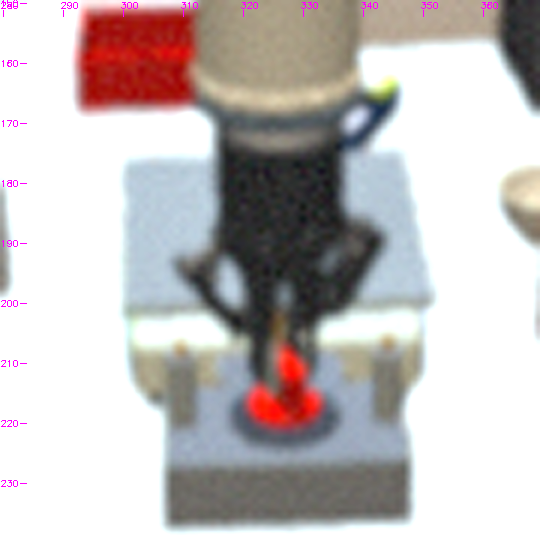

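View pics/e6.png

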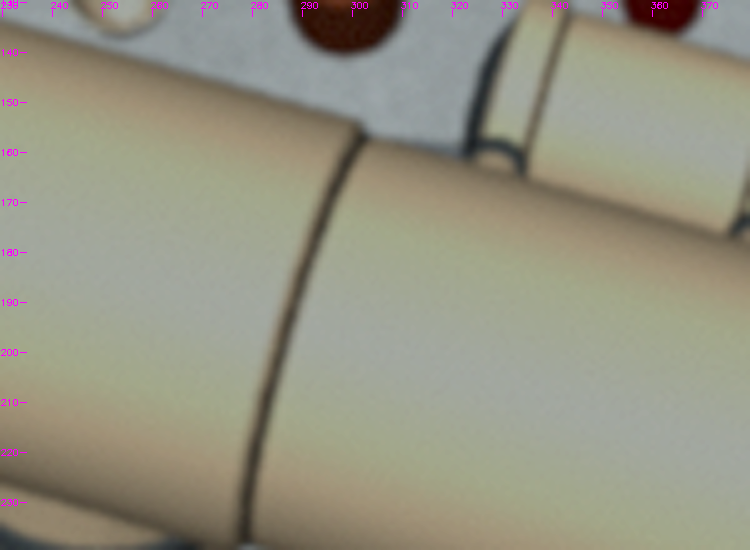

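Request:
{"op": "servo_tool", "data": {
  "commands": [
    [0,0,0,0,0,0,-0.2],
    [0,0,0,0,0,0,-0.2],
    [0,0,0,0,0,0,-0.2],
    [0,0,-0.5,0,0,0,-0.2],
    [0,0,-1.5,0,0,0,-0.2],
    [0,0,-3,0,0,0,-0.2],
    [0,0,-4.5,0,0,0,-0.2],
    [0,0,-4.5,0,0,0,-0.2]
  ]
}}

```text
clock: 16.05
tcp_pos: [0.5363, -0.1039, 0.2234]
eef_rot: [0.99, 0.138, 0.006, 0.001]
ft_force: [0.7, -0.1, -0.6]
finger_gap: 0.0341
```

```bash
python3 go.py .45 .33 .24 15.8
```

```text
clock 16.05 tcp [ 0.5363 -0.1039  0.2234] phi 15.91 gap 0.0341 F [ 0.7 -0.1 -0.6] q6 -0.58
units [  1.202 -14.696  -0.6  ] [ 0.04 -0.1   0.02]
```

Request:
{"op": "servo_tool", "data": {
  "commands": [
    [0.1,-1.9,-0.6,0,0,0,-0.2],
    [0.3,-3.8,-0.6,0,0,0,-0.2],
    [0.5,-5.7,-0.6,0,0,0,-0.2],
    [0.7,-7.6,-0.6,0,0,0,-0.2],
    [0.9,-9.5,-0.6,0,0,0,-0.2],
    [1.1,-11.4,-0.6,0,0,0,-0.2],
    [1.2,-13.3,-0.6,0,0,0,-0.2],
    [1.2,-14.7,-0.6,0,0,0,-0.2]
  ]
}}

```text
clock: 17.05
tcp_pos: [0.4488, 0.3321, 0.24]
eef_rot: [0.99, 0.139, 0.006, 0.001]
ft_force: [1.3, -0.2, 0.5]
finger_gap: 0.0343
```

```bash
python3 go.py .535 -.1035 .15 15.8; python3 - <<'E'
from h import *
s=take('side','11');t=take('top','11')
crop(s,'e7.png',290,380,150,240,6);crop(t,'e8.png',240,380,140,230,5.5);crop(t,'e9.png',250,310,170,200,13)
E
```

```text
clock 17.05 tcp [0.4488 0.3321 0.24  ] phi 15.97 gap 0.0343 F [ 1.3 -0.2  0.5] q6 0.26
units [-1.265 14.737  3.047] [ 0.04 -0.1   0.03]
```

View pics/e7.png

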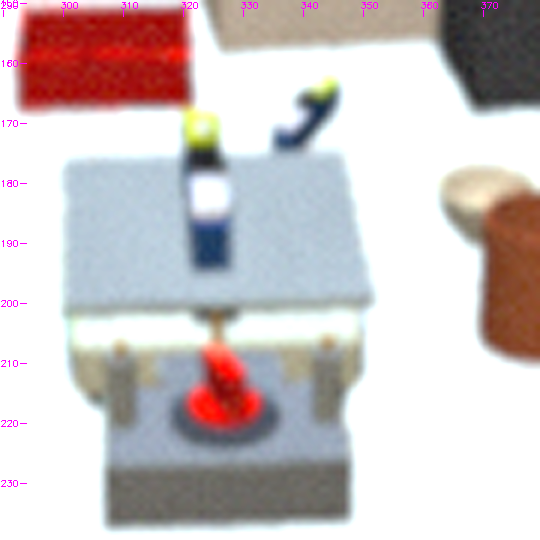

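View pics/e8.png

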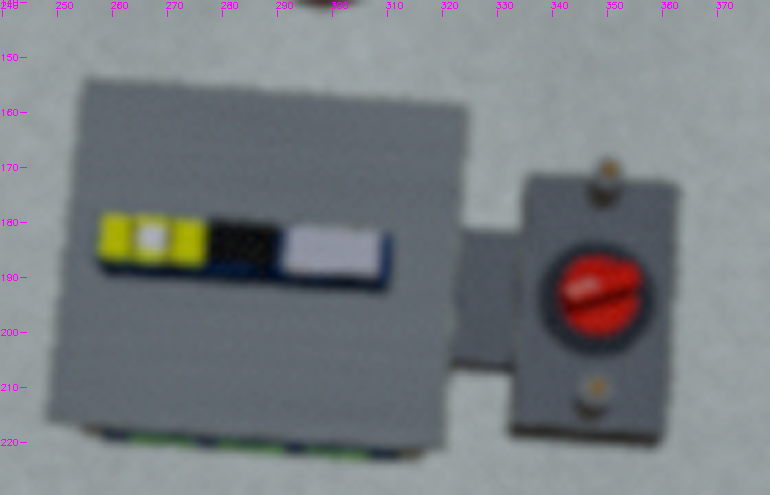

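View pics/e9.png

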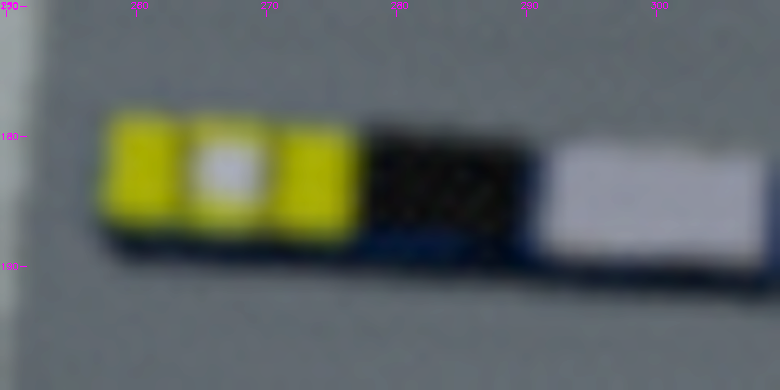

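```bash
cat > bub.py <<'E'
from h import *
from scipy.optimize import least_squares
from scipy.special import erf
def prof(d,c0,dirv,ch,half=14,w=2.0):
    # samples along dirv (image px) through c0, averaged across
    n=np.array([-dirv[1],dirv[0]]); s=np.arange(-half,half+.01,.25); ws=np.arange(-w,w+.01,.5)
    P=c0+s[:,None,None]*dirv+ws[None,:,None]*n
    im=d['frame'][:,:,ch].astype(np.float32)
    return s,cv2.remap(im,P[...,0].astype(np.float32),P[...,1].astype(np.float32),cv2.INTER_CUBIC).mean(1)
def analyse(d,W1,W2):
    """W1,W2 world ends of window (-28,+28 mm): model of profile in blue & red"""
    a=np.array(proj(d,W1));b=np.array(proj(d,W2)); L=np.linalg.norm(b-a); k=L/56; u=(b-a)/L; c=(a+b)/2
    s,B=prof(d,c,u,2); _,Rr=prof(d,c,u,0)
    x=s/k
    box=lambda c,w,sg:.5*(erf((x-c+w/2)/sg/1.414)-erf((x-c-w/2)/sg/1.414))
    m=abs(x)<38
    def mod(p):
        off,sg,yr,bl,br,lr,bp,bb,bR,lw=p
        win=box(off,56,sg)
        R=bl*(x<off)*1+br*(x>=off)*1
        R=bl*(.5-.5*erf((x-off+28)/sg/1.414))+br*(.5+.5*erf((x-off-28)/sg/1.414))+yr*win-lr*(box(off-10,1.5,sg)+box(off+10,1.5,sg))+bR*box(bp,14,sg)
        return R
    # bubble centroid in blue
    mb=(abs(x)<24); Bc=B-np.percentile(B[mb],30); Bc[~mb]=0; Bc[Bc<.3*Bc.max()]=0
    cen=(x*Bc).sum()/Bc.sum()
    r=least_squares(lambda p:(mod(p)-Rr)[m],[0,3,170,30,80,60,cen,0,10,1],loss='soft_l1',f_scale=5)
    print('px/mm',k.round(3),'bubble(centroid,mm)',cen.round(2),'window/lines centre',r.x[0].round(2),'bubble in red',r.x[6].round(2),'sg',r.x[1].round(2),'=> offset',(cen-r.x[0]).round(2))
    return x,B,Rr
if __name__=='__main__':
    t=ld('top0'); th=.2136; e=np.array([np.cos(th),np.sin(th)]); c=np.array([.5033,.3277])
    f=lambda l:np.append(c+e*l,.044)
    analyse(t,f(.021),f(.077))
    import sys
    for tag in sys.argv[1:]:
        t=ld(tag)
        for dx in (0,):
            g=lambda y:np.array([.549+.0842*y,.0859+.9965*y,.132])
            x,B,Rr=analyse(t,g(.021),g(.077))
            i=slice(0,None,3); print(np.c_[x[i].round(0),B[i].round(0),Rr[i].round(0)].T.astype(int).tolist())
E
python3 bub.py top4 top11
```

```text
px/mm 0.306 bubble(centroid,mm) 2.52 window/lines centre 1.71 bubble in red -3.66 sg 3.26 => offset 0.81
px/mm 0.338 bubble(centroid,mm) 17.2 window/lines centre 3.85 bubble in red -5.18 sg -3.06 => offset 13.35
[[-41, -39, -37, -35, -33, -30, -28, -26, -24, -21, -19, -17, -15, -13, -10, -8, -6, -4, -1, 1, 3, 5, 7, 10, 12, 14, 16, 18, 21, 23, 25, 27, 30, 32, 34, 36, 38, 41], [13, 13, 11, 12, 13, 12, 13, 12, 10, 9, 8, 7, 7, 8, 6, 5, 6, 7, 8, 7, 6, 11, 24, 47, 72, 89, 98, 105, 105, 97, 80, 53, 36, 39, 53, 65, 71, 72], [11, 10, 8, 11, 11, 10, 17, 40, 71, 97, 110, 116, 118, 116, 112, 101, 95, 99, 109, 115, 118, 117, 117, 115, 112, 109, 110, 112, 114, 114, 113, 110, 100, 83, 67, 60, 62, 65]]
px/mm 0.338 bubble(centroid,mm) 4.21 window/lines centre 4.17 bubble in red 39.16 sg -3.05 => offset 0.04
[[-41, -39, -37, -35, -33, -30, -28, -26, -24, -21, -19, -17, -15, -13, -10, -8, -6, -4, -1, 1, 3, 5, 7, 10, 12, 14, 16, 18, 21, 23, 25, 27, 30, 32, 34, 36, 38, 41], [13, 14, 13, 13, 14, 14, 14, 13, 12, 10, 9, 8, 8, 7, 5, 13, 32, 58, 82, 100, 107, 107, 102, 87, 62, 37, 19, 9, 7, 8, 9, 15, 30, 49, 64, 74, 79, 79], [12, 12, 12, 11, 10, 11, 18, 41, 72, 98, 112, 118, 119, 117, 112, 101, 93, 96, 106, 114, 118, 118, 118, 113, 102, 94, 97, 107, 116, 118, 119, 116, 105, 86, 70, 64, 65, 68]]
```

```bash
python3 go.py .5495 .0875 .185 -4.7
```

```text
clock 17.15 tcp [0.4484 0.3333 0.2398] phi 16.1 gap 0.0341 F [-0.7  0.3 -0.7] q6 0.26
units [0.947 8.799 1.869] [ 0.01 -0.11  3.47]
```

Request:
{"op": "servo_tool", "data": {
  "commands": [
    [0.2,1.7,0,0,-0.1,0.8,-1],
    [0.4,3.4,0.3,0,-0.1,1.6,-1],
    [0.6,5.1,0.7,0,-0.1,2.4,-1],
    [0.8,6.8,1.1,0,-0.1,3.2,-1],
    [0.95,8.3,1.5,0,-0.1,3.47,-1],
    [0.95,8.8,1.87,0,-0.1,3.47,-1],
    [0.95,8.8,1.87,0,-0.1,3.47,-1]
  ]
}}

```text
clock: 18.02
tcp_pos: [0.5489, 0.0866, 0.1842]
eef_rot: [0.999, -0.042, -0.001, 0.001]
ft_force: [0.7, 0.2, 1.1]
finger_gap: -0.0002
```

```bash
python3 go.py .5495 .0875 .155 -4.7; python3 - <<'E'
from h import *
s=take('side','12');t=take('top','12')
crop(s,'f1.png',290,380,130,220,6);crop(t,'f2.png',240,380,140,230,5.5)
E
```

```text
clock 18.02 tcp [0.5489 0.0866 0.1842] phi -4.8 gap -0.0002 F [0.7 0.2 1.1] q6 0.13
units [ 0.018 -0.033  0.973] [ 0.02  0.01 -0.02]
```

View pics/f1.png

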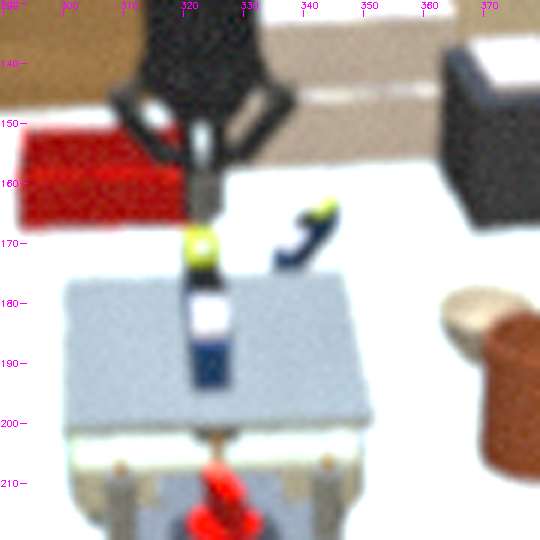

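View pics/f2.png

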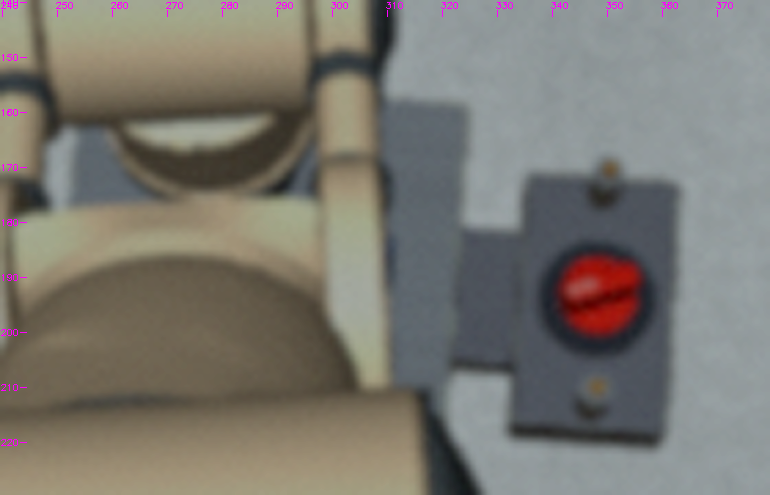

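Request:
{"op": "servo_tool", "data": {
  "commands": [
    [0.02,-0.03,0.4,0,0,0,-1],
    [0.02,-0.03,0.8,0,0,0,-1],
    [0.02,-0.03,1.0,0,0,0,-1],
    [0.02,-0.03,1.1,0,0,0,-1],
    [0.02,-0.03,1.15,0,0,0,-1],
    [0.02,-0.03,1.2,0,0,0,-1],
    [0.02,-0.03,1.2,0,0,0,-1]
  ]
}}

```text
clock: 19.0
tcp_pos: [0.5498, 0.0889, 0.1492]
eef_rot: [0.999, -0.041, 0.0, 0.001]
ft_force: [-0.5, 0.2, -0.1]
finger_gap: 0.0003
```

```bash
python3 go.py .5495 .0875 .145 -4.7
```

```text
clock 19.0 tcp [0.5498 0.0889 0.1492] phi -4.69 gap 0.0003 F [-0.5  0.2 -0.1] q6 0.14
units [-0.007  0.048  0.14 ] [ 0.01 -0.01  0.  ]
```

Request:
{"op": "servo_tool", "data": {
  "commands": [
    [0,0.03,0.04,0,0,0,-1],
    [0,0.03,0.08,0,0,0,-1],
    [0,0.03,0.1,0,0,0,-1],
    [0,0.03,0.1,0,0,0,-1]
  ]
}}

```text
clock: 19.5
tcp_pos: [0.5509, 0.0884, 0.1486]
eef_rot: [0.999, -0.041, 0.002, 0.0]
ft_force: [-6.4, 1.7, 36.3]
finger_gap: 0.0003
```

```bash
python3 go.py .5495 .0875 .145 -4.7
```

```text
clock 19.5 tcp [0.5509 0.0884 0.1486] phi -4.69 gap 0.0003 F [-6.4  1.7 36.3] q6 0.13
units [-0.044  0.033  0.12 ] [ 0.   -0.04  0.  ]
```

Request:
{"op": "servo_tool", "data": {
  "commands": [
    [-0.02,0,0.035,0,0,0,-1],
    [-0.02,0,0.035,0,0,0,-1],
    [-0.02,0,0.035,0,0,0,-1],
    [-0.02,0,0.035,0,0,0,-1]
  ]
}}

```text
clock: 20.0
tcp_pos: [0.5512, 0.0885, 0.1488]
eef_rot: [0.999, -0.041, 0.003, 0.0]
ft_force: [-0.7, 0.3, 16.2]
finger_gap: -0.0
```

```bash
python3 go.py .5495 .0875 .145 -4.7; python3 - <<'E'
from h import *
s=take('side','13');t=take('top','13')
crop(s,'f3.png',260,410,130,265,4.2);crop(t,'f4.png',240,440,130,240,4)
crop(s,'f5.png',300,350,140,200,10)
print(sense()['ft_force'],sense()['clock'])
E
```

```text
clock 20.0 tcp [0.5512 0.0885 0.1488] phi -4.69 gap -0.0 F [-0.7  0.3 16.2] q6 0.14
units [-0.054  0.037  0.127] [-0.   -0.07  0.  ]
[-0.68759573  0.2568536  16.28043181] 20.1
```

View pics/f3.png

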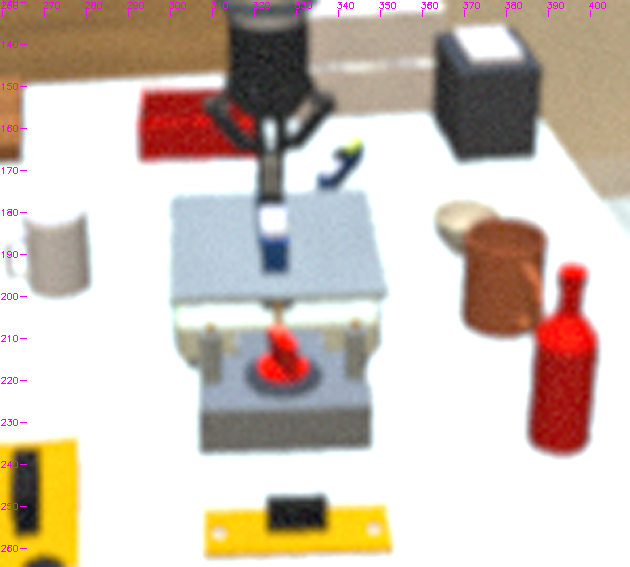

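View pics/f4.png

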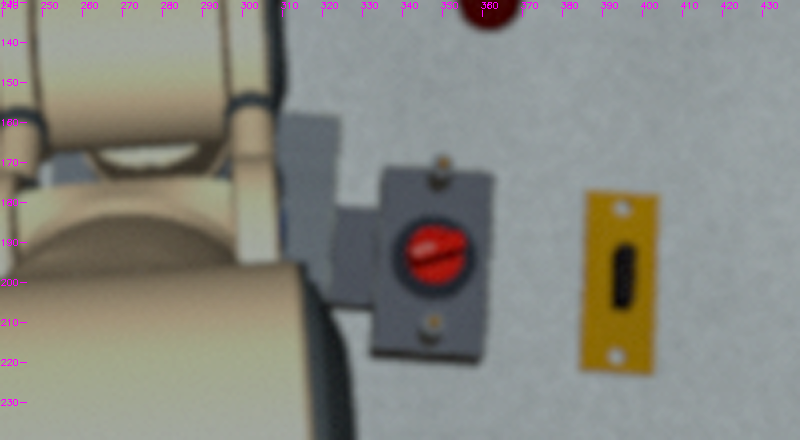

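View pics/f5.png

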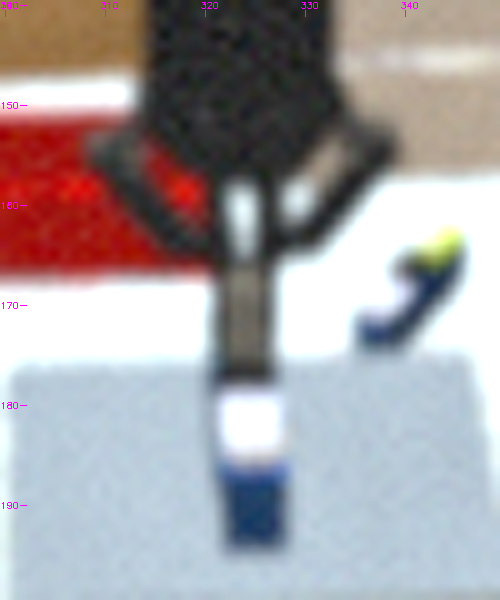

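```bash
python3 -c "
from cell import *
print(sense()['ft_force'],sense()['tcp_pos'])
print(close_job())"
```

```text
[-0.68759573  0.2568536  16.28043181] [0.55125053 0.08844883 0.14883035]
the job is handed in; nothing more can be done
None
```

I handed the job in at about 20 s with all steps carried out. No verdict is reported, so what follows rests on my own checks.

**What I did:**
- I gripped the middle-sized spirit level and laid it across the middle of the deck, window to the left.
- I lifted the yellow cover off its pins and laid it on the counter about 155 mm to the right of the knob.
- I turned the red knob about 1.21 rad clockwise, let go, and swung the arm clear to look.
- I then closed the fingers and pressed the black pad.

**Last checks:**
- **Bubble:** the top view, more than 2 s after the turn, put it 0.0 mm from the centre of the lines. The method has a bias of about 0.8 mm, because it read 0.8 mm with the level flat on the counter.
- **Press:** the force was steady at 16.3 N upward. The first press went to 36 N, so I backed it off.
- **Rest of the scene:** the level had not moved in the pictures, the cover lay flat, and the bystanders I could see stood where they were. The fingers were on the pad only.

**Not confirmed or in disagreement:**
- The arm and gripper hid the window during the final press, so the bubble was not seen again after the press began.
- The first bubble reading (about 13.4 mm, taken before it had fully settled) called for about 1.1 rad, slightly less than the 1.21 rad turned. I went by the final bubble reading.

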